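# Shut the flip lids of a row of sample tubes with one light stroke

### The job

Shut all five blue flip lids on the tubes in the aluminium cooling block by running the fingertips lightly along the tops of the row in one stroke, starting at the end where the hinges are, without lifting off before the last lid is down. Every lid must lie flat on its tube; do not pick anything up, leave the block standing where it is, and do not disturb the other things on the desk.

Things in the scene. Friction and masses are not known exactly. Their poses are not given: they have to be found in the camera images.
- cooling_block: plain aluminium cooling block, 62 x 151 mm, top face 46 mm above the desk, on a black base (68 x 157 mm) with rubber feet; 1.2 kg, loose. Origin: centre of its underside, on the desk top (z = 0); z up, y along its two rows of five wells. Five tubes with blue flip lids stand on foam pads (they yield 4 mm, 1 to 6 N) in the row at x = -13.5 mm, y = -54, -27, 0, 27, 54; the row at x = +13.5 is empty.
- row_start (a point): hinge end of the row of lids: the point above the hinge of the first tube (lid_0), in the middle of the row, at the height of the tops of the shut lids, 59.5 mm above the desk. Block frame (-13.5, -66.5, 59.5) mm.
- row_end (a point): far end of the row of lids: the outer edge of the last tube's (lid_4) thumb tab when shut, at the height of the tops of the shut lids, 59.5 mm above the desk. Block frame (-13.5, +66.2, 59.5) mm. The stroke runs from row_start to row_end.
- lid_0 (a joint): blue flip lid of tube 0 (first, at row_start), a 20 mm disc 4 mm thick with a slightly domed top and a short thumb tab. Angle in rad: 0 is shut (lid flat and level on the mouth), it grows as the lid stands open, up to 1.9. Hinged across the row, 12.5 mm from the tube's axis on the side of row_start and 54.5 mm above the desk, so an open lid rises towards row_end and is swept shut from the row_start side; a stiff hinge (0.010 N m) holds it where it is left.
- lid_1 (a joint): blue flip lid of tube 1 (second), a 20 mm disc 4 mm thick with a slightly domed top and a short thumb tab. Angle in rad: 0 is shut (lid flat and level on the mouth), it grows as the lid stands open, up to 1.9. Hinged across the row, 12.5 mm from the tube's axis on the side of row_start and 54.5 mm above the desk, so an open lid rises towards row_end and is swept shut from the row_start side; a stiff hinge (0.010 N m) holds it where it is left.
- lid_2 (a joint): blue flip lid of tube 2 (third), a 20 mm disc 4 mm thick with a slightly domed top and a short thumb tab. Angle in rad: 0 is shut (lid flat and level on the mouth), it grows as the lid stands open, up to 1.9. Hinged across the row, 12.5 mm from the tube's axis on the side of row_start and 54.5 mm above the desk, so an open lid rises towards row_end and is swept shut from the row_start side; a stiff hinge (0.010 N m) holds it where it is left.
- lid_3 (a joint): blue flip lid of tube 3 (fourth), a 20 mm disc 4 mm thick with a slightly domed top and a short thumb tab. Angle in rad: 0 is shut (lid flat and level on the mouth), it grows as the lid stands open, up to 1.9. Hinged across the row, 12.5 mm from the tube's axis on the side of row_start and 54.5 mm above the desk, so an open lid rises towards row_end and is swept shut from the row_start side; a stiff hinge (0.010 N m) holds it where it is left.
- lid_4 (a joint): blue flip lid of tube 4 (last, at row_end), a 20 mm disc 4 mm thick with a slightly domed top and a short thumb tab. Angle in rad: 0 is shut (lid flat and level on the mouth), it grows as the lid stands open, up to 1.9. Hinged across the row, 12.5 mm from the tube's axis on the side of row_start and 54.5 mm above the desk, so an open lid rises towards row_end and is swept shut from the row_start side; a stiff hinge (0.010 N m) holds it where it is left.
- tip_box: blue pipette tip box with a clear lid, shut, 89 x 122 x 75 mm, loose bystander; origin: centre of its underside
- amber_pot: amber pot with a white lid, 40 mm wide, 75 mm high, loose bystander; origin: centre of its underside
- sample_cup: sample cup with a yellow screw lid, 49 mm wide, 60 mm high, loose bystander; origin: centre of its underside
- slide_box: green slide box, 92 x 101 x 31 mm, loose bystander; origin: centre of its underside
- timer: white bench timer, 62 x 62 x 19 mm, loose bystander; origin: centre of its underside
- pen: slim pale pen lying near the front edge of the desk, 145 mm long, 9 mm high, loose bystander; origin: centre of its underside

How it is judged:
By the outcome, as a careful person would: the job done as asked, in the order asked, and still so for the second after the job is handed in, with the robot touching nothing.
It also fails if it takes over 38 s, if anything falls off the work surface, if the arm or the gripper's body presses on something with over 40 N, if the wrist force passes 120 N, or if a joint passes its speed limit or range.

### The arm

A 6-joint arm with a two-finger parallel gripper is mounted at the origin on a cart in front of the work surface, level with it; the furniture and walls round the work are solid. World frame = base frame: x ahead of the robot, y to its left, z up, the work surface at z = 0. Lengths are in m, angles in rad, forces in N, time in s.
With the tool pointing down it reaches from about 0.25 to 0.775 m from the base axis. Payload 4 kg.
Tool frame: the origin (TCP) lies midway between the tips of the shut fingers; the grasp point (between the pads) lies 19 mm behind it (robot.tcp_to_grasp is the distance from the TCP to the grasp point, in m); x points along the fingers, y is the direction in which the jaws open and shut, and the axes are right-handed (so a half turn about x gives the same grasp; the last joint's range is limited). The gripper opens to 94 mm and grips with 3 to 60 N. Pads are 16 mm wide; open, the fingers measure 119 mm over their backs; the gripper's body (75 mm by 177 mm) begins 78 mm behind the grasp point.
Start: joints at [1.043, 0.087, 1.371, -0, 1.684, -0.103], TCP at [0.227, 0.501, 0.206] pointing down, gripper open.
Joint ranges: [-3.1, 3.1], [-0.76, 2.03], [0.27, 2.55], [-1.08, 4.22], [0.17, 2.65], [-2.57, 2.57]. Speed limits (rad/s): [2.79, 2.79, 3.14, 3.14, 3.14, 3.14].

### API

Orientations are given as [roll, pitch, yaw] about the fixed x, y, z axes, in that order (R = Rz(yaw) Ry(pitch) Rx(roll)).
In Python, from bench import robot gives the robot as it stands.
- The arm moves only by the tool send_rows, never from a script. Its argument "increments" is a list of rows, each a list of 5 numbers: the opening, from -1 (shut) to 1 (fully open), so that 0 is half open, then the shift along the tool's x, y, z in m, then the turn about the tool's x in rad. In form: [[hand, tx, ty, tz, roll], ...]. A call has 1 to 5 rows; each row is the pose to reach, as a shift and turn from the pose commanded when the call began, along the tool's axes at that moment; what a row does not reach only later rows make up. A row lasts 1/12 s, in which the tool goes at most 41.7 mm and 7.16 degrees, less where a joint would pass 70% of its speed; a pose out of reach is approached as far as the arm can. A call with a gripper value outside its range is refused whole. The fingers move at their own pace and stop on an object; the grip force is fixed at half the most. Time passes only in rows, so rows that repeat a pose let the fingers close. It gives the time, the measured TCP pose, the force and the opening at its end, in the units of the state.
- robot.get_obs(): the state, without advancing time (a new reading comes with each control period).
- robot.snapshot(name): name is "side" or "top"; returns a dict with "image" (400x640x3 uint8, red, green, blue), "intrinsics" (3x3 intrinsics, pixels), "k1" (the pictures are not rectified: a ray, as slopes to the right and down, at radius r is drawn at 1 + k1 r^2 times it, then the intrinsics apply), "world_from_camera" (4x4, takes a point from camera to world coordinates). Camera axes: x right, y down, z forward; pixel columns grow to the right and rows downward; lengths in m; the calibration is good to about 2 mm. A picture is of the moment at which its call begins. There is no depth.
- robot.close_job(): hands the job in, once; it reports no verdict.
The state is a dict: "time": time; "joint_positions": joint angles; "qvel": joint speeds; "joint_torque": joint torques, N m; "tool_pos": TCP position; "ee_rot": TCP orientation; "wrist_force": force on the tool from outside, world axes, zero at the start; "wrist_torque": the same for the moment, N m; "width": finger opening in m.
Only numpy, scipy, OpenCV 4.12 (cv2) and the standard library are available. Lean on these libraries where they do the work, as an engineer would, in place of code of your own. Each camera call takes 0.05 s, during which the arm holds its last target.

## Working session

There is one attempt and no reset: what is moved stays moved. The work goes in short steps, Python scripts to look and compute and a tool call to move; the robot and the scene stay as the last step left them, time stands still between calls to the robot, and variables do not carry over. Pictures are saved under pics/ and viewed, and the job is handed in when it is done.

Besides the shell and the picture viewer there is one more tool, called after "Request:" as name(argument=value, ...) on one line, values as JSON. send_rows: Moves the arm, as the interface text tells. Its arguments: {"type":"object","properties":{"increments":{"type":"array"}},"required":["increments"]}

```bash
mkdir -p pics; ls; cat > h.py <<'E'
import numpy as np,cv2,pickle
from bench import robot
def snap(n,f):
    s=robot.snapshot(n); cv2.imwrite(f'pics/{f}.png',s['image'][:,:,::-1]); pickle.dump(s,open(f'pics/{f}.pkl','wb')); return s
def load(f): return pickle.load(open(f'pics/{f}.pkl','rb'))
def ray(s,uv):
    K=np.array(s['intrinsics']);T=np.array(s['world_from_camera'])
    p=cv2.undistortPoints(np.array([[uv]],float),K,np.array([s['k1'],0,0,0.]))[0,0]
    d=T[:3,:3]@np.array([p[0],p[1],1]);return T[:3,3],d/np.linalg.norm(d)
def at_z(s,uv,z):
    o,d=ray(s,uv);return o+d*(z-o[2])/d[2]
def tri(s1,u1,s2,u2):
    o1,d1=ray(s1,u1);o2,d2=ray(s2,u2)
    A=np.stack([d1,-d2],1);t=np.linalg.lstsq(A,o2-o1,rcond=None)[0]
    a=o1+d1*t[0];b=o2+d2*t[1];return (a+b)/2,np.linalg.norm(a-b)
def proj(s,p):
    T=np.linalg.inv(np.array(s['world_from_camera']));c=T[:3,:3]@np.array(p)+T[:3,3]
    x=c[:2]/c[2];x=x*(1+s['k1']*(x@x));K=np.array(s['intrinsics']);return K[:2,:2]@x+K[:2,2]
E
python3 - <<'E'
from h import *
for n in('side','top'):
    s=snap(n,n+'0');print(s['intrinsics'],s['k1'],s['world_from_camera'])
print(robot.get_obs())
E
```

```text
pics
[[380.02273483   0.         318.17756206]
 [  0.         380.02273483 198.64901443]
 [  0.           0.           1.        ]] 0.027949838793759892 [[ 0.99903125 -0.00418449 -0.04380691  0.50142931]
 [ 0.03996259 -0.33056633  0.94293631 -0.9051132 ]
 [-0.0184268  -0.94377348 -0.33007887  0.45109757]
 [ 0.          0.          0.          1.        ]]
[[369.72505225   0.         327.03792162]
 [  0.         369.72505225 202.0417194 ]
 [  0.           0.           1.        ]] -0.0807667588857408 [[ 0.02343528 -0.99119997  0.13028206  0.34046163]
 [-0.99971236 -0.02389964 -0.00200166  0.14172417]
 [ 0.00509774 -0.13019768 -0.99147495  0.93474771]
 [ 0.          0.          0.          1.        ]]
{'time': 0.1, 'joint_positions': array([ 1.04292161e+00,  8.78572165e-02,  1.37208012e+00,  3.72899014e-06,
        1.68360158e+00, -1.03104324e-01]), 'qvel': array([ 0.00095671, -0.00202917, -0.00183793, -0.00081238, -0.00195644,
        0.00087443]), 'joint_torque': array([ 2.52634731e-03, -3.41253412e+01, -3.03302300e+01,  7.20915198e-02,
        3.04702891e-02, -1.03579471e-04]), 'tool_pos': array([0.22641851, 0.50069559, 0.20444595]), 'ee_rot': array([-1.67580486,  1.56885006, -2.10057484]), 'wrist_force': array([ 0.74864206, -0.32821474, -0.09915397]), 'wrist_torque': array([-0.01790248,  0.01068855,  0.00997119]), 'width': 0.09393801037119015}
```

View pics/side0.png

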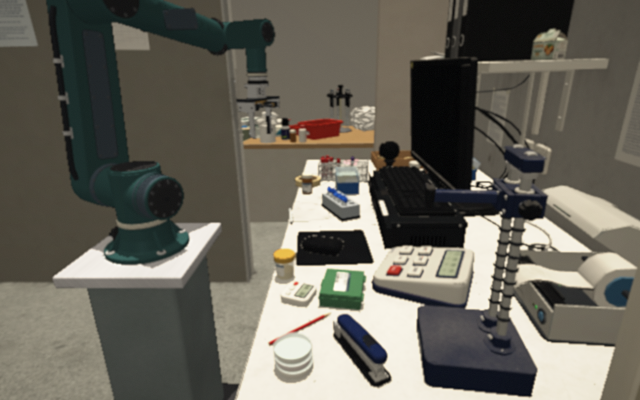

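View pics/top0.png

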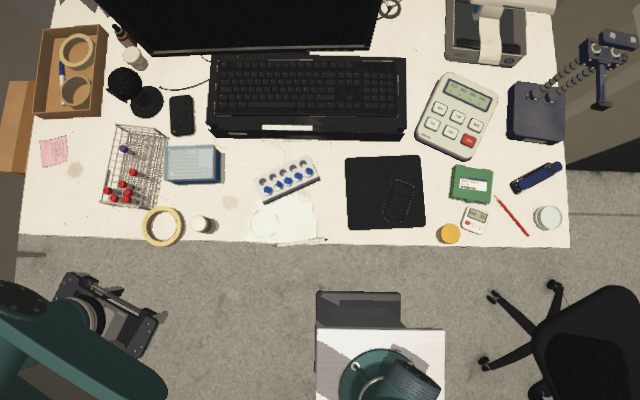

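```bash
python3 - <<'E'
from h import *
a=cv2.imread('pics/top0.png')[145:220,240:340];cv2.imwrite('pics/topc.png',cv2.resize(a,None,fx=8,fy=8,interpolation=cv2.INTER_CUBIC))
a=cv2.imread('pics/side0.png')[175:235,310:370];cv2.imwrite('pics/sidec.png',cv2.resize(a,None,fx=10,fy=10,interpolation=cv2.INTER_CUBIC))
E
```

```text
(no output)
```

View pics/topc.png

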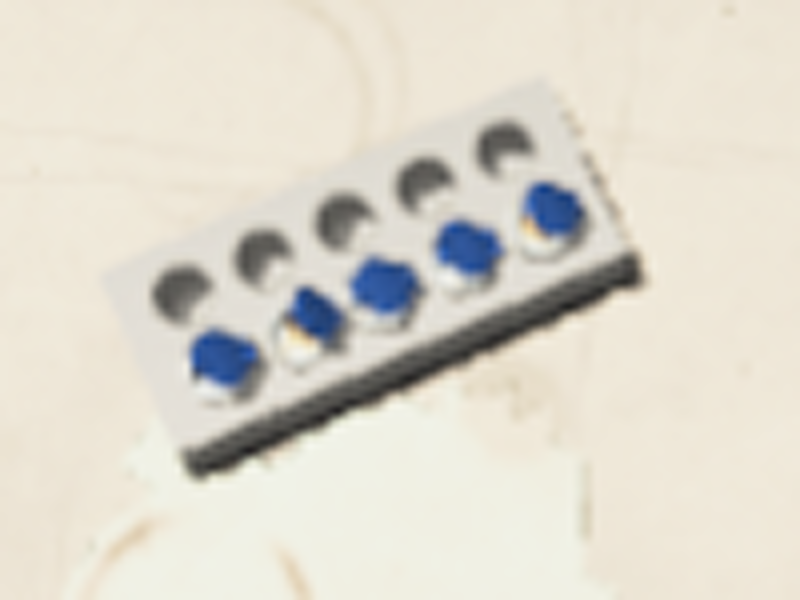

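View pics/sidec.png

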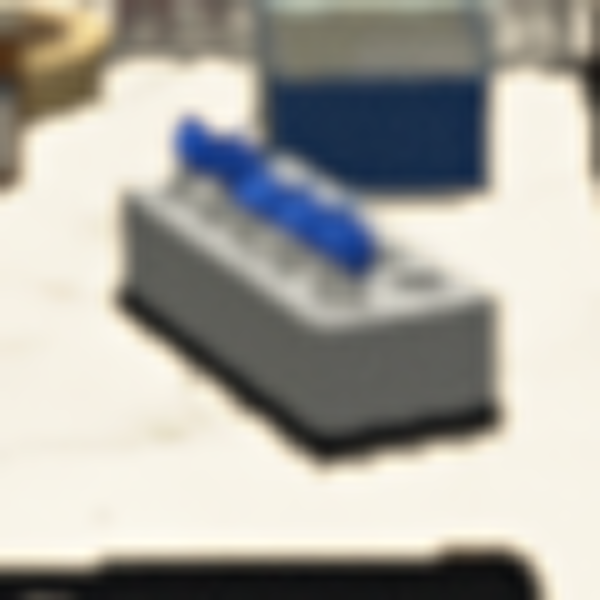

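```bash
cat > fit.py <<'E'
from h import *
from scipy.optimize import least_squares
t=load('top0');s=load('side0')
T=lambda c:np.array([240+(c[0]+.5)/8-.5,145+(c[1]+.5)/8-.5])
S=lambda c:np.array([310+(c[0]+.5)/10-.5,175+(c[1]+.5)/10-.5])
F=[]
for c,y in zip([(185,293),(265,257),(345,221),(425,185),(505,150)],[54,27,0,-27,-54]):F.append((t,T(c),(13.5,y,46)))
for c,p in [((540,78),(31,-75.5,46)),((103,275),(31,75.5,46)),((632,248),(-31,-75.5,46)),((185,452),(-31,75.5,46))]:F.append((t,T(c),p))
for c,p in [((325,330),(-31,-75.5,46)),((495,300),(31,-75.5,46)),((130,195),(-31,75.5,46)),((320,455),(-34,-78.5,3)),((495,425),(34,-78.5,3)),((120,297),(-34,78.5,3))]:F.append((s,S(c),p))
def W(q,p):
    c,sn=np.cos(q[2]),np.sin(q[2]);x,y,z=np.array(p)/1000
    return np.array([q[0]+c*x-sn*y,q[1]+sn*x+c*y,z+(q[3] if len(q)>3 else 0)])
def res(q,F):return np.concatenate([proj(c,W(q,p))-u for c,u,p in F])
if __name__=='__main__':
    for n,G,x0 in (('both',F,[.45,.2,.4]),('top',F[:9],[.45,.2,.4]),('side',F[9:],[.45,.2,.4]),('both+z',F,[.45,.2,.4,0])):
        r=least_squares(res,x0,args=(G,));print(n,r.x.round(4));print(r.fun.reshape(-1,2).round(1).tolist())
        print(W(r.x,(-13.5,-66.5,59.5)).round(4),W(r.x,(-13.5,66.2,59.5)).round(4))
    for a,b in((5,11-2),(7,9),(6,11),(8,11)):
        pass
    print('tri near corner',tri(t,F[7][1],s,F[9][1]),'left',tri(t,F[8][1],s,F[11][1]),'right',tri(t,F[5][1],s,F[10][1]))
E
python3 fit.py
```

```text
both [0.5164 0.2447 0.451 ]
[[-0.2, -0.0], [-0.1, -0.0], [-0.0, -0.0], [0.0, 0.0], [0.1, -0.1], [0.8, -0.9], [-0.8, -0.6], [-0.4, 0.3], [-1.2, 0.1], [-0.5, 0.8], [0.6, 0.6], [-1.5, -0.1], [-0.5, 2.1], [1.7, 1.3], [-1.4, 1.7]]
[0.5332 0.1789 0.0595] [0.4754 0.2984 0.0595]
top [0.5161 0.244  0.4618]
[[0.1, 0.3], [0.1, 0.2], [0.1, 0.1], [0.2, 0.0], [0.2, -0.1], [0.8, -1.0], [-0.6, -0.1], [-0.2, 0.0], [-0.7, 0.5]]
[0.5336 0.1785 0.0595] [0.4745 0.2973 0.0595]
side [0.5182 0.2551 0.4215]
[[-0.8, -0.4], [0.5, -0.4], [-0.3, -1.2], [-0.8, 0.7], [1.6, 0.3], [-0.3, 0.4]]
[0.5331 0.1889 0.0595] [0.4788 0.31   0.0595]
both+z [0.5159 0.2439 0.4521 0.0033]
[[-0.1, -0.1], [-0.0, -0.1], [0.1, -0.1], [0.2, -0.1], [0.3, -0.2], [1.0, -1.0], [-0.8, -0.6], [-0.1, 0.2], [-1.1, 0.2], [-0.6, -0.1], [0.5, -0.3], [-1.6, -0.9], [-0.6, 1.2], [1.6, 0.4], [-1.6, 0.8]]
[0.5328 0.1781 0.0628] [0.4748 0.2975 0.0628]
tri near corner (array([0.52222614, 0.16218373, 0.04877836]), np.float64(0.0013356602494174943)) left (array([0.4581939 , 0.29645762, 0.04628187]), np.float64(0.004686831768212071)) right (array([0.57501701, 0.19198168, 0.04723432]), np.float64(0.0008445489892411335))
```

```bash
cat > st.py <<'E'
from h import *
from scipy.spatial.transform import Rotation as R
import sys
Q=[0.5161,0.2441,0.459]
def blk(p):
    c,s=np.cos(Q[2]),np.sin(Q[2]);d=np.array(p)-np.array([Q[0],Q[1],0]);return np.array([c*d[0]+s*d[1],-s*d[0]+c*d[1],d[2]])*1000
def wor(p):
    c,s=np.cos(Q[2]),np.sin(Q[2]);p=np.array(p)/1000;return np.array([Q[0]+c*p[0]-s*p[1],Q[1]+s*p[0]+c*p[1],p[2]])
def rot(o):return R.from_euler('xyz',o['ee_rot']).as_matrix()
if __name__=='__main__':
    o=robot.get_obs();M=rot(o);print(M.round(3));print('blk',blk(o['tool_pos']).round(1),'t',o['time'],'w',o['width'],'F',o['wrist_force'].round(2))
    yb=np.array([-np.sin(Q[2]),np.cos(Q[2]),0]);print('yb in tool',(M.T@yb).round(3), 'turn so that ang(y,z) deg',np.degrees(np.arctan2(*(M.T@yb)[[2,1]])))
    if len(sys.argv)>1:
        w=wor([float(v) for v in sys.argv[1:4]]);print('target',w.round(4),'shift tool',(M.T@(w-o['tool_pos'])).round(4))
E
python3 st.py -13.5 -100 120
```

```text
[[-0.001  0.412  0.911]
 [-0.002  0.911 -0.412]
 [-1.    -0.002 -0.   ]]
blk [-146.   358.4  204.4] t 0.1 w 0.09393801037119015 F [ 0.75 -0.33 -0.1 ]
yb in tool [-0.001  0.634 -0.773] turn so that ang(y,z) deg -50.63633932285666
target [0.5483 0.1485 0.12  ] shift tool [ 0.0847 -0.1881  0.4385]
```

Request:
send_rows(increments=[[-1, 0, -0.012, 0.028, 0.12], [-1, 0, -0.024, 0.056, 0.24], [-1, 0, -0.036, 0.084, 0.36], [-1, 0, -0.048, 0.112, 0.48], [-1, 0, -0.06, 0.14, 0.6]])

```text
time: 0.52
tool_pos: [0.3299, 0.3875, 0.2049]
ee_rot: [-1.331, 1.57, -2.362]
wrist_force: [1.5, 0.3, 0.1]
width: 0.0637
```

```bash
python3 st.py -13.5 -105 180
```

```text
[[-0.001  0.857  0.515]
 [-0.001  0.515 -0.857]
 [-1.    -0.001  0.   ]]
blk [-103.4  211.   204.9] t 0.5167 w 0.06374609621517277 F [1.55 0.31 0.12]
yb in tool [-0.     0.082 -0.997] turn so that ang(y,z) deg -85.32161618339026
target [0.5505 0.144  0.18  ] shift tool [0.0249 0.0638 0.3223]
```

Request:
send_rows(increments=[[-1, 0.005, 0.007, 0.035, 0.04], [-1, 0.01, 0.014, 0.07, 0.08], [-1, 0.015, 0.021, 0.105, 0.08], [-1, 0.02, 0.028, 0.14, 0.08], [-1, 0.02, 0.035, 0.175, 0.08]])

```text
time: 0.93
tool_pos: [0.4504, 0.2555, 0.1838]
ee_rot: [-1.66, 1.568, -2.765]
wrist_force: [-0.4, 0.6, -0.4]
width: 0.0309
```

```bash
python3 st.py -13.5 -105 150
```

```text
[[-0.003  0.893  0.449]
 [-0.001  0.449 -0.893]
 [-1.    -0.003 -0.   ]]
blk [-53.9  39.4 183.8] t 0.9333 w 0.030878733863235162 F [-0.42  0.57 -0.36]
yb in tool [ 0.     0.007 -1.   ] turn so that ang(y,z) deg -89.59694384401126
target [0.5505 0.144  0.15  ] shift tool [0.0336 0.0394 0.1447]
```

Request:
send_rows(increments=[[-1, 0, 0.008, 0.03, 0.005], [-1, 0, 0.016, 0.06, 0.005], [-1, 0, 0.024, 0.09, 0.005], [-1, 0, 0.032, 0.12, 0.005], [-1, 0, 0.039, 0.145, 0.005]])

```text
time: 1.35
tool_pos: [0.5511, 0.1434, 0.1847]
ee_rot: [-1.578, 1.57, -2.689]
wrist_force: [-0.4, 0.7, -1.0]
width: 0.0007
```

Request:
send_rows(increments=[[-1, 0.02, 0, 0, 0], [-1, 0.04, 0, 0, 0], [-1, 0.06, 0, 0, 0], [-1, 0.07, 0, 0, 0], [-1, 0.07, 0, 0, 0]])

```text
time: 1.77
tool_pos: [0.548, 0.145, 0.1117]
ee_rot: [-1.891, 1.564, -3.001]
wrist_force: [-0.3, 0.0, 0.4]
width: 0.0006
```

```bash
python3 st.py -13.5 -100 58.5; python3 - <<'E'
from h import *
for n,b in(('side',(145,245,300,400)),('top',(130,220,240,360))):
    s=snap(n,n+'1');a=s['image'][b[0]:b[1],b[2]:b[3],::-1];cv2.imwrite(f'pics/{n}1c.png',cv2.resize(a,None,fx=6,fy=6,interpolation=cv2.INTER_CUBIC))
E
```

```text
[[-0.007  0.896  0.445]
 [-0.001  0.445 -0.896]
 [-1.    -0.007 -0.002]]
blk [ -15.3 -103.   111.7] t 1.7667 w 0.0005831016135905443 F [-0.26  0.01  0.42]
yb in tool [ 0.002  0.002 -1.   ] turn so that ang(y,z) deg -89.89366640225883
target [0.5483 0.1485 0.0585] shift tool [ 0.0532  0.0022 -0.0029]
```

View pics/side1c.png

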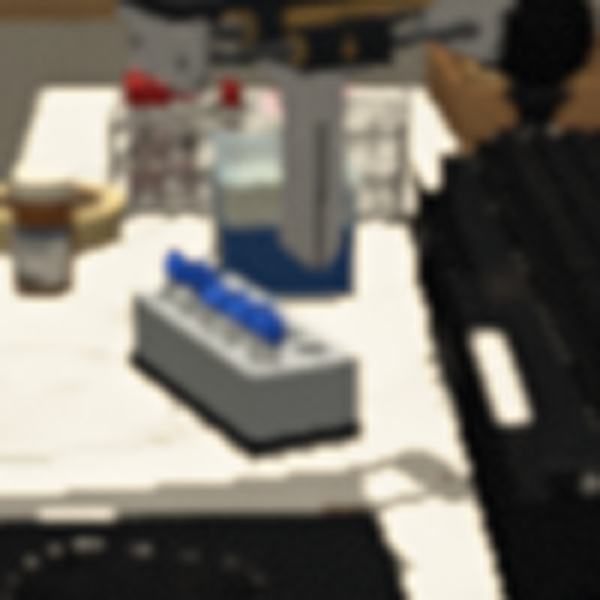

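View pics/top1c.png

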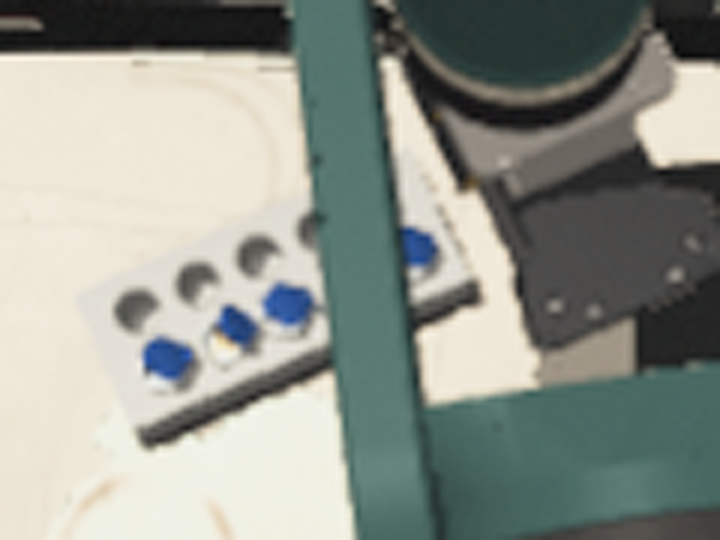

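```bash
python3 - <<'E'
from h import *
s=load('side1');p=robot.get_obs()['tool_pos'];print(p,proj(s,p), (310.5/6+299.5,266/6+144.5))
import os
from st import *
for q in [(-13.5,-66.5,46),(-13.5,-54,46)]:print(proj(load('top1'),wor(q)))
for n in('top0','side0'):
  for z in(46,59.5): print(n,z,[proj(load(n),wor((-13.5,y,z))).round(1).tolist() for y in(-54,-27,0,27,54)])
E
```

```text
[0.55016044 0.14547915 0.11550543] [351.66754627 188.00874056] (351.25, 188.83333333333334)
[312.04534237 170.8673713 ]
[307.4093957  172.97286307]
top0 46 [[307.4, 173.0], [297.4, 177.5], [287.3, 182.1], [277.2, 186.7], [267.1, 191.3]]
top0 59.5 [[307.1, 171.8], [297.0, 176.4], [286.7, 181.1], [276.5, 185.7], [266.2, 190.4]]
side0 46 [[343.5, 205.3], [339.5, 202.6], [335.7, 200.0], [331.9, 197.6], [328.4, 195.2]]
side0 59.5 [[343.5, 201.1], [339.5, 198.5], [335.6, 196.0], [331.9, 193.6], [328.3, 191.3]]
```

Request:
send_rows(increments=[[-1, 0.015, 0, 0, 0], [-1, 0.03, 0, 0, 0], [-1, 0.04, 0, 0, 0], [-1, 0.046, 0, 0, 0], [-1, 0.046, 0, 0, 0]])

```text
time: 2.28
tool_pos: [0.5498, 0.1454, 0.0688]
ee_rot: [-1.917, 1.569, -3.027]
wrist_force: [0.9, -0.0, -0.8]
width: 0.0004
```

Request:
send_rows(increments=[[-1, 0, 0, 0, 0], [-1, 0, 0, 0, 0], [-1, 0, 0, 0, 0], [-1, 0, 0, 0, 0]])

```text
time: 2.62
tool_pos: [0.5509, 0.1455, 0.0704]
ee_rot: [1.312, 1.569, 0.202]
wrist_force: [-0.4, 0.1, -1.3]
width: 0.0006
```

```bash
python3 st.py -13.5 -95 58.5
```

```text
[[ 0.002  0.896  0.445]
 [ 0.     0.445 -0.896]
 [-1.     0.002  0.   ]]
blk [ -12.5 -103.8   70.4] t 2.6167 w 0.0005959550625490644 F [-0.41  0.07 -1.3 ]
yb in tool [-0.     0.002 -1.   ] turn so that ang(y,z) deg -89.88767503769554
target [0.5461 0.153  0.0585] shift tool [ 0.0119 -0.001  -0.0088]
```

Request:
send_rows(increments=[[-1, 0.004, -0.001, 0, 0], [-1, 0.008, -0.001, 0, 0], [-1, 0.0115, -0.001, -0.002, 0], [-1, 0.0115, -0.001, -0.005, 0], [-1, 0.0115, -0.001, -0.008, 0]])

```text
time: 3.03
tool_pos: [0.5453, 0.1523, 0.0573]
ee_rot: [-2.012, 1.57, -3.122]
wrist_force: [-0.6, -0.4, 0.4]
width: 0.0003
```

Request:
send_rows(increments=[[-1, 0, 0, -0.003, 0], [-1, 0, 0, -0.006, 0], [-1, 0, 0, -0.009, 0], [-1, 0, 0, -0.012, 0], [-1, 0, 0, -0.015, 0]])

```text
time: 3.45
tool_pos: [0.5391, 0.1659, 0.0581]
ee_rot: [1.515, 1.57, 0.405]
wrist_force: [0.1, -1.3, -0.2]
width: 0.0003
```

```bash
python3 st.py -13.5 60 58.5
```

```text
[[ 0.     0.896  0.445]
 [ 0.     0.445 -0.896]
 [-1.     0.     0.   ]]
blk [-14.  -80.3  58.1] t 3.45 w 0.0002851371618235348 F [ 0.09 -1.25 -0.24]
yb in tool [-0.     0.002 -1.   ] turn so that ang(y,z) deg -89.8778616856
target [0.4774 0.2919 0.0585] shift tool [-0.0004  0.0008 -0.1403]
```

Request:
send_rows(increments=[[-1, 0, 0, -0.003, 0], [-1, 0, 0, -0.006, 0], [-1, 0, 0, -0.009, 0], [-1, 0, 0, -0.012, 0], [-1, 0, 0, -0.015, 0]])

```text
time: 3.87
tool_pos: [0.5329, 0.1789, 0.0585]
ee_rot: [1.197, 1.57, 0.087]
wrist_force: [1.3, -0.4, 2.6]
width: 0.0005
```

Request:
send_rows(increments=[[-1, 0, 0, -0.003, 0], [-1, 0, 0, -0.006, 0], [-1, 0, 0, -0.009, 0], [-1, 0, 0, -0.012, 0], [-1, 0, 0, -0.015, 0]])

```text
time: 4.28
tool_pos: [0.5259, 0.1927, 0.0583]
ee_rot: [1.369, 1.57, 0.259]
wrist_force: [1.0, -1.5, 2.9]
width: 0.0002
```

```bash
python3 st.py -13.5 60 58.5; python3 - <<'E'
from h import *
for n,b in(('side',(145,245,300,400)),('top',(130,220,240,360))):
    s=snap(n,n+'2');a=s['image'][b[0]:b[1],b[2]:b[3],::-1];cv2.imwrite(f'pics/{n}2c.png',cv2.resize(a,None,fx=6,fy=6,interpolation=cv2.INTER_CUBIC))
E
```

```text
[[ 0.001  0.896  0.445]
 [ 0.     0.445 -0.896]
 [-1.     0.001  0.   ]]
blk [-14.  -50.4  58.3] t 4.2833 w 0.00024320972495308707 F [ 1.   -1.49  2.94]
yb in tool [-0.     0.002 -1.   ] turn so that ang(y,z) deg -89.88073170137288
target [0.4774 0.2919 0.0585] shift tool [-0.0002  0.0007 -0.1104]
```

View pics/side2c.png

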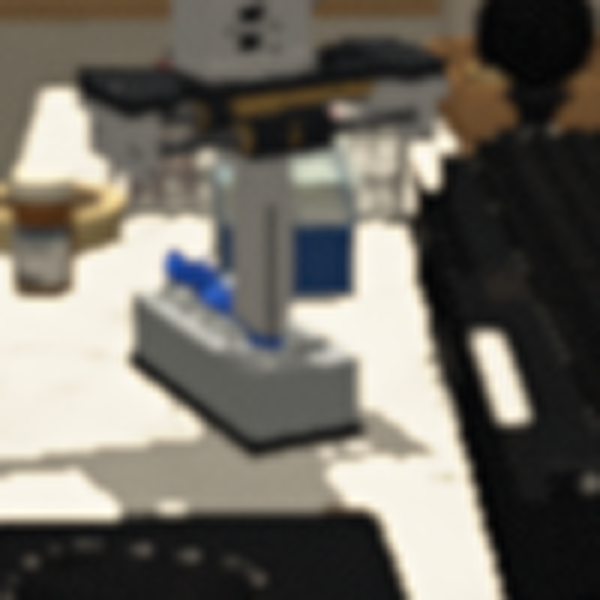

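View pics/top2c.png

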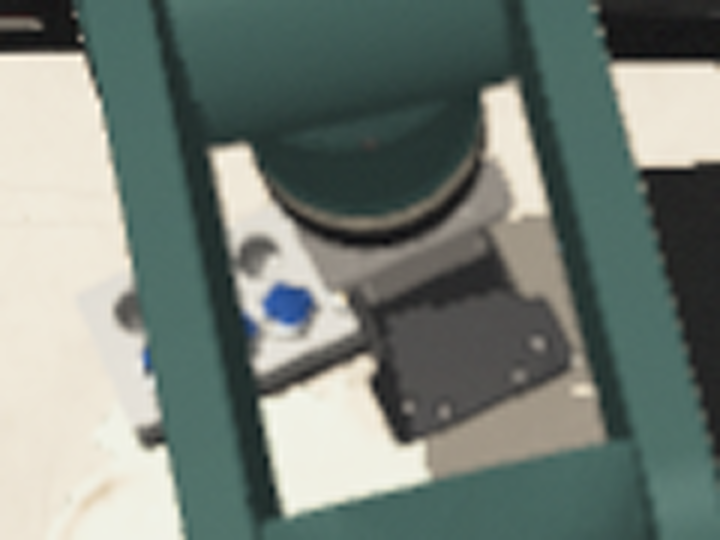

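Request:
send_rows(increments=[[-1, 0, 0, -0.003, 0], [-1, 0, 0, -0.006, 0], [-1, 0, 0, -0.009, 0], [-1, 0, 0, -0.012, 0], [-1, 0, 0, -0.015, 0]])

```text
time: 4.8
tool_pos: [0.5197, 0.2055, 0.0586]
ee_rot: [0.728, 1.569, -0.383]
wrist_force: [1.8, -2.8, 5.2]
width: 0.0005
```

Request:
send_rows(increments=[[-1, 0, 0, -0.003, 0], [-1, 0, 0, -0.006, 0], [-1, 0, 0, -0.009, 0], [-1, 0, 0, -0.012, 0], [-1, 0, 0, -0.015, 0]])

```text
time: 5.22
tool_pos: [0.5121, 0.2196, 0.0578]
ee_rot: [-1.897, 1.57, -3.006]
wrist_force: [1.5, -4.2, 4.2]
width: 0.0007
```

Request:
send_rows(increments=[[-1, 0, 0, -0.003, 0], [-1, 0, 0, -0.006, 0], [-1, 0, 0, -0.009, 0], [-1, 0, 0, -0.012, 0], [-1, 0, 0, -0.015, 0]])

```text
time: 5.63
tool_pos: [0.5061, 0.2328, 0.0584]
ee_rot: [0.893, 1.57, -0.217]
wrist_force: [2.4, -4.0, 5.0]
width: 0.0005
```

```bash
python3 st.py -13.5 60 58.5; python3 - <<'E'
from h import *
for n,b in(('side',(145,245,300,400)),):
    s=snap(n,n+'3');a=s['image'][b[0]:b[1],b[2]:b[3],::-1];cv2.imwrite(f'pics/{n}3c.png',cv2.resize(a,None,fx=6,fy=6,interpolation=cv2.INTER_CUBIC))
E
```

```text
[[ 0.001  0.896  0.445]
 [-0.     0.445 -0.896]
 [-1.     0.001  0.001]]
blk [-14.   -5.7  58.4] t 5.6333 w 0.0005026056801106858 F [ 2.41 -3.97  4.97]
yb in tool [-0.001  0.002 -1.   ] turn so that ang(y,z) deg -89.89215206385587
target [0.4774 0.2919 0.0585] shift tool [-0.0002  0.0007 -0.0657]
```

View pics/side3c.png

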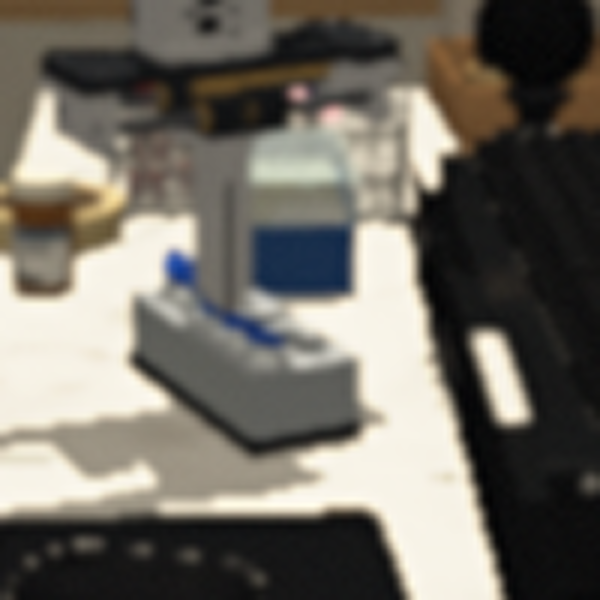

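Request:
send_rows(increments=[[-1, -0.0001, 0, -0.003, 0], [-1, -0.0002, 0, -0.006, 0], [-1, -0.0003, 0, -0.009, 0], [-1, -0.0003, 0, -0.012, 0], [-1, -0.0003, 0, -0.015, 0]])

```text
time: 6.1
tool_pos: [0.4994, 0.245, 0.0582]
ee_rot: [-0.191, 1.568, -1.301]
wrist_force: [3.1, -6.2, 4.4]
width: 0.0009
```

Request:
send_rows(increments=[[-1, 0, 0, -0.003, 0], [-1, 0, 0, -0.006, 0], [-1, 0, 0, -0.009, 0], [-1, 0, 0, -0.012, 0], [-1, 0, 0, -0.015, 0]])

```text
time: 6.52
tool_pos: [0.4922, 0.2601, 0.0583]
ee_rot: [2.885, 1.57, 1.775]
wrist_force: [0.8, -2.1, 2.5]
width: 0.0004
```

Request:
send_rows(increments=[[-1, 0, 0, -0.003, 0], [-1, 0, 0, -0.006, 0], [-1, 0, 0, -0.009, 0], [-1, 0, 0, -0.012, 0], [-1, 0, 0, -0.015, 0]])

```text
time: 6.93
tool_pos: [0.486, 0.2713, 0.0579]
ee_rot: [-0.345, 1.566, -1.455]
wrist_force: [2.6, -7.1, 4.1]
width: 0.0005
```

```bash
python3 st.py -13.5 80 58.5; python3 - <<'E'
from h import *
for n,b in(('side',(145,245,300,400)),):
    s=snap(n,n+'4');a=s['image'][b[0]:b[1],b[2]:b[3],::-1];cv2.imwrite(f'pics/{n}4c.png',cv2.resize(a,None,fx=6,fy=6,interpolation=cv2.INTER_CUBIC))
E
```

```text
[[ 0.     0.896  0.445]
 [-0.004  0.445 -0.896]
 [-1.    -0.001  0.004]]
blk [-14.9  37.7  57.9] t 6.9333 w 0.0005006489473485693 F [ 2.58 -7.05  4.09]
yb in tool [-0.004  0.002 -1.   ] turn so that ang(y,z) deg -89.89200615178068
target [0.4686 0.3098 0.0585] shift tool [-0.0008  0.0015 -0.0423]
```

View pics/side4c.png

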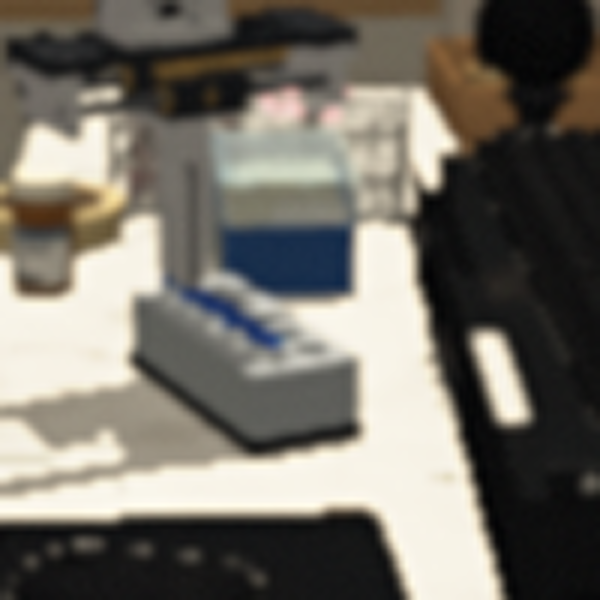

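Request:
send_rows(increments=[[-1, -0.0001, 0, -0.002, 0], [-1, -0.0002, 0, -0.004, 0], [-1, -0.0003, 0, -0.006, 0], [-1, -0.0003, 0, -0.008, 0], [-1, -0.0003, 0, -0.01, 0]])

```text
time: 7.4
tool_pos: [0.4813, 0.2823, 0.0587]
ee_rot: [1.966, 1.57, 0.856]
wrist_force: [1.6, -2.7, 4.1]
width: 0.0004
```

Request:
send_rows(increments=[[-1, 0, 0, -0.003, 0], [-1, 0, 0, -0.006, 0], [-1, 0, 0, -0.009, 0], [-1, 0, 0, -0.012, 0], [-1, 0, 0, -0.015, 0]])

```text
time: 7.82
tool_pos: [0.4742, 0.2958, 0.0583]
ee_rot: [-2.073, 1.57, 3.101]
wrist_force: [0.6, -1.0, 2.6]
width: 0.0004
```

Request:
send_rows(increments=[[-1, 0, 0, -0.003, 0], [-1, 0, 0, -0.006, 0], [-1, 0, 0, -0.009, 0], [-1, 0, 0, -0.012, 0], [-1, 0, 0, -0.015, 0]])

```text
time: 8.23
tool_pos: [0.4672, 0.3095, 0.0582]
ee_rot: [-2.629, 1.569, 2.544]
wrist_force: [1.0, 0.0, 0.9]
width: 0.0001
```

```bash
python3 st.py -13.5 90 58.5; python3 - <<'E'
from h import *
for n,b in(('side',(145,245,300,400)),):
    s=snap(n,n+'5');a=s['image'][b[0]:b[1],b[2]:b[3],::-1];cv2.imwrite(f'pics/{n}5c.png',cv2.resize(a,None,fx=6,fy=6,interpolation=cv2.INTER_CUBIC))
E
```

```text
[[-0.001  0.896  0.445]
 [ 0.001  0.445 -0.896]
 [-1.    -0.001 -0.001]]
blk [-14.8  80.3  58.2] t 8.2333 w 0.00011959863375079886 F [1.02 0.05 0.94]
yb in tool [ 0.001  0.002 -1.   ] turn so that ang(y,z) deg -89.8802601769136
target [0.4641 0.3188 0.0585] shift tool [-0.0003  0.0013 -0.0097]
```

View pics/side5c.png

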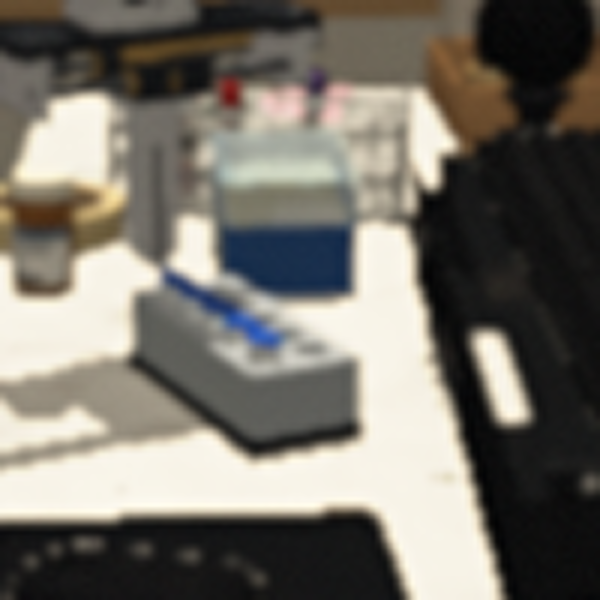

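Request:
send_rows(increments=[[-1, 0, 0, -0.003, 0], [-1, -0.015, 0, -0.005, 0], [-1, -0.04, 0, -0.005, 0], [-1, -0.075, 0, -0.005, 0], [-1, -0.11, 0, -0.005, 0]])

```text
time: 8.7
tool_pos: [0.4643, 0.3133, 0.168]
ee_rot: [-1.767, 1.567, -2.877]
wrist_force: [1.2, 0.4, 0.4]
width: 0.0004
```

Request:
send_rows(increments=[[-1, -0.02, -0.03, 0, 0], [-1, -0.03, -0.06, -0.02, 0], [-1, -0.03, -0.085, -0.04, 0], [-1, -0.03, -0.1, -0.07, 0], [-1, -0.03, -0.1, -0.1, 0]])

```text
time: 9.12
tool_pos: [0.329, 0.3582, 0.1995]
ee_rot: [2.814, 1.569, 1.703]
wrist_force: [0.5, 1.0, 0.3]
width: 0.0003
```

Request:
send_rows(increments=[[-1, 0, 0, -0.03, 0], [-1, 0, 0, -0.06, 0], [-1, 0, 0, -0.09, 0], [-1, 0, 0, -0.09, 0], [-1, 0, 0, -0.09, 0]])

```text
time: 9.53
tool_pos: [0.2904, 0.4397, 0.1978]
ee_rot: [-1.269, 1.569, -2.375]
wrist_force: [0.4, -0.8, -0.6]
width: 0.0003
```

```bash
python3 st.py; python3 - <<'E'
from h import *
for n,b in(('side',(175,235,310,370)),('top',(145,220,240,340))):
    s=snap(n,n+'6');f=10 if n=='side' else 8;a=s['image'][b[0]:b[1],b[2]:b[3],::-1];cv2.imwrite(f'pics/{n}6c.png',cv2.resize(a,None,fx=f,fy=f,interpolation=cv2.INTER_CUBIC))
E
```

```text
[[-0.001  0.894  0.448]
 [-0.001  0.448 -0.894]
 [-1.    -0.002  0.001]]
blk [-115.6  275.4  197.8] t 9.5333 w 0.0002682262100910483 F [ 0.38 -0.81 -0.63]
yb in tool [-0.001  0.005 -1.   ] turn so that ang(y,z) deg -89.71179684737697
```

View pics/side6c.png

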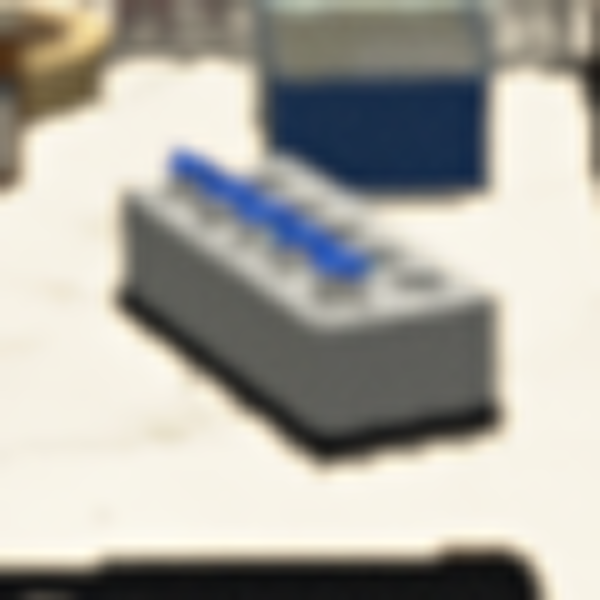

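View pics/top6c.png

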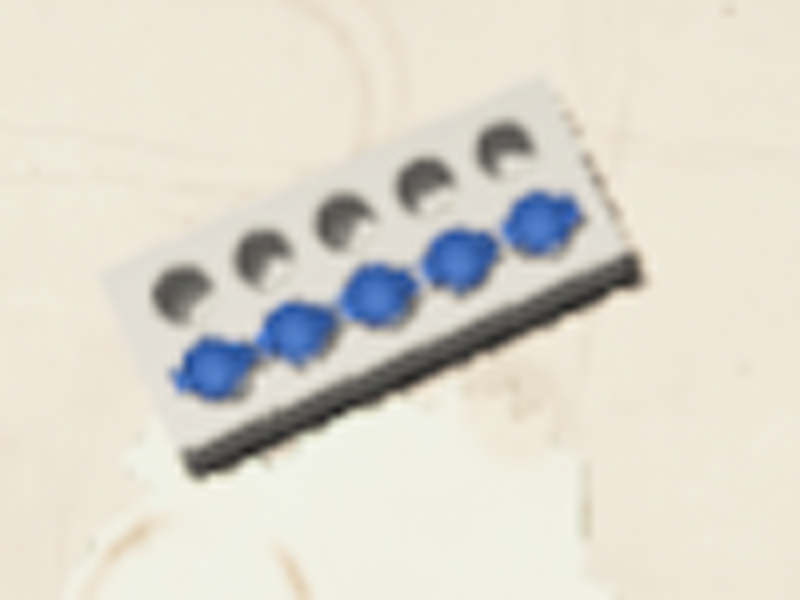

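View pics/top6.png

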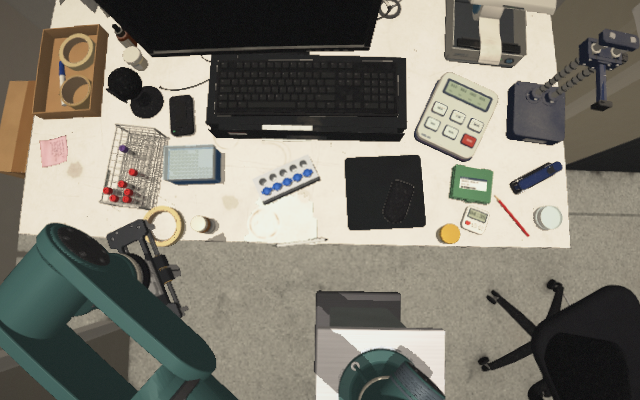

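All five lids look shut and level in both views. The block's corners and the bystanders are at the same pixels as before the stroke, and the arm is clear.

```bash
python3 -c "
from h import *
a=load('top0')['image'].astype(int);b=load('top6')['image'].astype(int)
d=abs(a-b).max(2)>40;print('changed px in desk area x>230',[(x0,d[0:245,x0:x0+50].sum()) for x0 in range(170,640,50)])
print(robot.close_job())"
```

```text
changed px in desk area x>230 [(170, np.int64(62)), (220, np.int64(87)), (270, np.int64(209)), (320, np.int64(0)), (370, np.int64(0)), (420, np.int64(0)), (470, np.int64(0)), (520, np.int64(0)), (570, np.int64(0)), (620, np.int64(0))]
the job is handed in; nothing more can be done
None
```

All five lids are shut, closed in one unbroken stroke of the shut fingertips from the hinge end to past the last thumb tab. I handed the job in shortly after 9.5 s on the robot's clock, with the arm raised clear of everything.

- **Stroke:** The fingertips ran at about 58.3 mm above the desk, roughly 1 mm below the tops of the shut lids. In the readings between moves, the upward force stayed at or below 5.2 N and the sideways force at about 7.5 N.
- **Lids:** The final top view shows five full blue discs evenly spaced in the row. The side view shows them as one level line.
- **Block and other things:** The block's corners and the bystanders sit at the same pixels as before the stroke. The before/after comparison of the top view found no change in the area right of the block. The changes it did find were around the block and lids, plus 62 pixels in the strip left of the block, where the returned gripper is in view. I did not look into that strip further.
- **Disagreement:** The side view alone put the block about 11 mm further along y than the top view, because it sees the block from far away. I used the top view's fit, which matched the wells to within 0.3 pixels. Heights measured from both views came out at 46 to 49 mm, against the stated 46 mm.

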